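Dock the porcelain palette

ROBOT

A 6-joint arm with a two-finger parallel gripper is mounted at the origin on the work surface. World frame = base frame: x ahead of the robot, y to its left, z up, the work surface at z = 0. Lengths are in m, angles in rad, forces in N, time in s.
With the tool pointing down it reaches from about 0.35 to 0.875 m from the base axis. Payload 4.2 kg.
Tool frame: the origin (TCP) lies on the centre line of the jaws, within the pads' length; the fingertips stand 25 mm ahead of it and the grasp point (between the pads) lies 6 mm ahead of it (ctrl.nose_length is the distance from the TCP to the fingertips, in m); z points along the fingers, y is the line along which they close (so a half turn about z gives the same grasp; the last joint's range is limited). The gripper opens to 87 mm and grips with 3 to 60 N. Pads are 19 mm wide; open, the fingers measure 117 mm over their backs; the gripper's body (75 mm by 190 mm) begins 51 mm behind the grasp point.
Start: joints at [-1.076, 0.385, 0.008, 0, -1.194, -0.259], TCP at [0.146, -0.608, 0.248] pointing down, gripper open.
Joint ranges: [-3.14, 3.14], [-1.21, 2.06], [-1.07, 1.41], [-3.16, 2.05], [-2.99, -0.16], [-3.1, 3.1]. Speed limits (rad/s): [2.79, 2.79, 3.14, 3.14, 3.14, 3.14].

INTERFACE

Orientations are given as a unit quaternion [x, y, z, w].
In Python, from rig import ctrl gives the robot as it stands.
- The arm moves only by the tool carry_out, never from a script. Its argument "increments" is a list that holds one entry, the list of rows, each a list of 7 numbers: the opening, from -1 (shut) to 1 (fully open), then the shift along the tool's x, y, z in m, then the turn, a rotation vector about the tool's x, y, z in degrees. A call has exactly 8 rows; each row is the pose to reach, as a shift and turn from the pose commanded when the call began, along the tool's axes at that moment; what a row does not reach only later rows make up. A row lasts 1/10 s, in which the tool goes at most 50 mm and 8.59 degrees, less where a joint would pass 70% of its speed; a pose out of reach is approached as far as the arm can. A call with a gripper value outside its range is refused whole. The fingers move at their own pace and stop on an object; "force" is the grip in N (left out, the last holds). Time passes only in rows, so rows that repeat a pose let the fingers close, or fill a call up. It gives the time, the measured TCP pose, the force, the opening and the grip force at its end, in the units of the state.
- ctrl.get_obs(): the state, without advancing time (a new reading comes with each control period).
- ctrl.grab_frame(name): name is "scene" or "side" or "wrist"; returns the picture (400x640x3 uint8, red, green, blue); there is no depth.
- ctrl.get_calibration(name): a dict with "K" (3x3 intrinsics, pixels), "R" (3x3) and "t" (3): a world point X has camera coordinates R X + t; the wrist camera has in their place "hand_eye" (4x4, takes a point from camera to tool coordinates, whose origin is the TCP and whose axes are the flange's). Camera axes: x right, y down, z forward; pixel columns grow to the right and rows downward; lengths in m; the calibration is good to about 2 mm. A picture is of the moment at which its call begins: read the wrist's pose just before it. get_calibration takes no time and is no camera call.
- ctrl.hand_in(): hands the job in; it is judged then, once.
Trained networks look in the newest picture that a camera, given by its name, has taken for a name from the list of things; names that differ only in an ending like _2 or _b are one class to them, and where a whole thing is asked for, a point or a joint stands for the part that bears it (a point fixed in the world has none). Each returns a list of dicts, best first, with "confidence" (0 to 1); they miss things now and then, are a little off and sometimes report something else, mostly with a low value. They report only what shows in the picture. A call takes as long as a camera call. They do not tell look-alikes from the thing itself.
- ctrl.masks_of(name, camera): "region" (400x640 bool, what is visible of it) and "rect" ([left, top, right, bottom] in pixels, round what is visible of it).
The state is a dict: "t": time; "joint_pos": joint angles; "qd": joint speeds; "joint_efforts": joint torques, N m; "tool_pos": TCP position; "eef_rot": TCP orientation; "contact_force": force on the tool from outside, world axes, zero at the start; "ft_torque": the same for the moment, N m; "width": finger opening in m; "gripper_force": force on a finger pad.
Only numpy, scipy, OpenCV 4.12 (cv2) and the standard library are available. Lean on these libraries where they do the work, as an engineer would, in place of code of your own. Each camera call takes 0.05 s, during which the arm holds its last target. There are 200 camera calls.

TASK

Without lifting it, push the porcelain palette up the ramp and over the lip into its wooden bay, until it lies flat on the bay floor and bears snugly against the stop bar; keep a light pressure on it there for a moment, but gently, as it chips if it is rammed. Then swing the wooden keeper inwards over the palette as far as it goes, let go, and leave the other things on the table alone.

Things in the scene. Friction and masses are not known exactly. Their poses are not given: they have to be found in the camera images.
- palette: white porcelain paint palette, a solid slab with two rows of four ochre and brown pans flush in its top: 120 mm (own x) by 100 mm (own y) by 26 mm high, 0.35 to 0.7 kg; too wide to grip. Origin: centre of its underside. It starts on the table before the ramp, own +y pointing to the ramp within about 11 degrees. It chips if rammed into the stop (over 20 N)
- palette_front (a point): middle of the palette's leading lower edge (of the 120 mm wide side that goes up the ramp first), 50 mm along the palette's own +y from its origin
- dock: pale wooden palette bay fixed on the table; own +y is the direction in which the palette is pushed in, z up. Origin: at table height, on the centre line, under the lip's inner face. Side walls 12 mm thick, tops 35 mm above the table, run from y = -70 to 150 mm, 127 mm apart inside (the palette has 3.5 mm of play each side)
- ramp_foot (a point): middle of the ramp's foot, at table height, dock y = -70 mm. From here the ramp rises straight to 12 mm at dock y = -6 mm. Before it two splayed cheeks 24 mm high narrow the way in, from about 152 mm between them at dock y = -110 mm to 127 mm at the foot
- lip (a point): middle of the lip's inner top edge, dock y = 0, 12 mm above the table. The lip's flat top is 6 mm wide (dock y = -6 to 0); behind it there is a 5 mm step down to the bay floor
- bay_floor (a point): point on the flat bay floor, on the centre line, 7 mm above the table, dock y = 52 mm; the floor runs from dock y = 0 to 150 mm
- stop: adjustable stop across the bay: a pale wooden block 125 x 16 x 22 mm carrying on its lip side, on two brass screws, a parallel bar 118 mm wide, 8 mm thick, 21 mm high that the palette must meet. The screws hold the bar rigidly anywhere from 0 to 12 mm off the block; this is not reported: feel for it. Origin: lower edge of the block's own lip-side face, at mid-width, on the bay floor; +y as the dock's
- keeper (a joint): angle (rad) of the keeper, a dark wooden turn button 70 x 16 x 12 mm on a boss of the dock's +x side wall, from 36 to 48 mm above the table. At 0.5 it lies along the wall, pointing to dock +y; at 0 turned outwards; it grows counter-clockwise seen from above, inwards over the bay, to its end stop at 2.07, square across, 3 mm above a seated palette. It stays where left; about 1 N at its knob moves it
- keeper_pivot (a point): vertical pivot axis of the keeper, at the height of its underside, 36 mm above the table; dock x = 79, y = 52 mm
- keeper_knob (a point): middle of the keeper's upright round dowel knob, 12 mm across, standing from 48 to 74 mm above the table, 48 mm from the pivot axis; this point is 61 mm above the table
- jar: empty clear glass jar, 72 mm across, 100 mm tall; origin: centre of its underside; to be left alone
- eraser: white block eraser 45 x 25 x 14 mm; origin: centre of its underside; to be left alone
- tube: aluminium paint tube lying flat, 84 mm long, 20 mm thick, black cap at its +x end; origin: on the table under its crimped end; to be left alone
- tape: roll of paper tape lying flat, 90 mm across, 24 mm high; origin: centre of its underside; to be left alone
- brush: flat watercolour brush lying flat, 164 mm long, 14 mm wide, dark wooden handle, bristles at its +x end; origin: on the table under it, near mid-length; to be left alone
- dish: small white dish, 90 mm across, 30 mm high; origin: centre of its underside; to be left alone
- medium: amber glass bottle, 52 mm across, 100 mm tall; origin: centre of its underside; to be left alone
Not all that is in view belongs to the job. What is shaped like the palette but pink or yellow is not meant.

How it is judged:
On the way, in this order (a step that is already met when the one before it is completed fails the run):
1. the palette lies flat in the bay behind the lip and is pressed against the stop with more than 2.5 N for 0.2 s (z of palette in the frame of dock below 0.0085 m and angle between palette's own z axis and vertical below 0.02 rad and y of palette in the frame of dock above 0.049 m and contact force between palette and stop above 2.5 N), for 0.2 s.
2. the keeper is swung over the palette, past 1.9 rad (z of palette in the frame of dock below 0.0085 m and angle between palette's own z axis and vertical below 0.02 rad and y of palette in the frame of dock above 0.049 m and value of joint keeper above 1.9 rad), for 0.2 s.
At the end, for the whole second after the job is handed in: the palette lies flat on the bay floor (within 1.5 mm and 0.02 rad) behind the lip, its middle at least 49 mm beyond the lip's inner face, at rest, and the keeper lies across it (past 1.9 rad, square within about 10 degrees) (all of step 2 and linear speed of palette below 0.01 m/s); the robot touches nothing.
It fails at once if the palette is rammed against the stop (over 20 N) (contact force between palette and stop above 20 N).
It fails at once if the palette is lifted (over 50 mm) or upset (height (world z) of palette above 0.05 m or angle between palette's own z axis and vertical above 0.45 rad).
It fails at once if another thing on the table is disturbed (moved over 30 mm) (distance of any of jar, eraser, tube, tape, brush, dish, medium from where it was at the start of the episode above 0.03 m).
It also fails if it takes over 72 s, if anything falls off the work surface, if the arm or the gripper's body presses on something with over 40 N, if the wrist force passes 120 N, or if a joint passes its speed limit or range.

## Working session

There is one attempt and no reset: what is moved stays moved. The work goes in short steps, Python scripts to look and compute and a tool call to move; the robot and the scene stay as the last step left them, time stands still between calls to the robot, and variables do not carry over. Pictures are saved under pics/ and viewed, at most 10 in all, crops included, and the job is handed in when it is done.

Besides the shell and the picture viewer there is one more tool, called after ">>>" by a JSON object that holds its "fn" and its "kwargs". carry_out: Moves the arm, as the interface text tells. Its arguments: {"type":"object","properties":{"increments":{"type":"array"},"force":{"type":"number"}},"required":["increments"]}

```bash
ls; mkdir -p pics; python3 - <<'E'
from rig import ctrl
import cv2,numpy as np
o=ctrl.get_obs(); print({k:np.round(v,3) for k,v in o.items()}, ctrl.nose_length)
for c in ["scene","side"]:
    im=ctrl.grab_frame(c); cv2.imwrite(f"pics/{c}0.png",im[:,:,::-1])
    k=ctrl.get_calibration(c); print(c,np.round(k["K"],1).tolist(),np.round(k["R"],3).tolist(),np.round(k["t"],3))
    for n in ["palette","dock","keeper","keeper_knob","stop"]:
        for d in ctrl.masks_of(n,c): print(c,n,round(d["confidence"],2),np.round(d["rect"]),d["region"].sum())
E
```

```text
pics
{'t': np.float64(0.0), 'joint_pos': array([-1.076e+00,  3.860e-01,  7.000e-03, -1.000e-03, -1.194e+00,
       -2.590e-01]), 'qd': array([-0.   , -0.   ,  0.001,  0.001,  0.001,  0.001]), 'joint_efforts': array([-0.0000e+00, -3.9066e+01,  1.8741e+01,  4.2200e+00,  1.1000e-02,
       -0.0000e+00]), 'tool_pos': array([ 0.146, -0.607,  0.246]), 'eef_rot': array([-0.118,  0.993,  0.001, -0.   ]), 'contact_force': array([ 0.785, -0.298, -0.725]), 'ft_torque': array([ 0.048, -0.011, -0.004]), 'gripper_force': np.float64(0.0), 'width': np.float64(0.087)} 0.025
scene [[385.9, 0.0, 319.5], [0.0, 385.9, 199.8], [0.0, 0.0, 1.0]] [[-0.195, 0.98, -0.022], [0.618, 0.105, -0.779], [-0.761, -0.166, -0.627]] [ 0.044 -0.289  1.373]
scene palette 0.84 [190. 189. 249. 232.] 1619
scene palette 0.6 [132. 234. 205. 293.] 2503
scene palette 0.58 [222. 139. 265. 170.] 903
scene palette 0.3 [400. 159. 429. 180.] 500
scene dock 0.72 [259. 190. 354. 250.] 4357
scene keeper 0.83 [301. 224. 331. 246.] 299
scene keeper_knob 0.88 [300. 225. 332. 240.] 291
scene stop 0.71 [336. 201. 359. 237.] 389
scene stop 0.59 [217. 180. 275. 187.] 245
side [[382.2, 0.0, 320.4], [0.0, 382.2, 204.2], [0.0, 0.0, 1.0]] [[-0.825, -0.565, -0.007], [-0.351, 0.523, -0.777], [0.443, -0.638, -0.63]] [0.469 0.191 0.707]
side palette 0.94 [434. 172. 488. 213.] 1565
side palette 0.78 [298. 124. 342. 155.] 860
side palette 0.59 [338. 149. 392. 183.] 1295
side dock 0.74 [263. 165. 381. 255.] 4061
side keeper 0.61 [269. 183. 295. 205.] 260
side keeper 0.52 [268. 167. 379. 250.] 3740
side keeper_knob 0.69 [272. 183. 294. 202.] 262
side keeper_knob 0.3 [268. 214. 324. 246.] 864
side stop 0.91 [271. 212. 326. 247.] 887
side stop 0.66 [264. 169. 379. 251.] 3842
side stop 0.57 [269. 185. 294. 203.] 253
```

View pics/scene0.png

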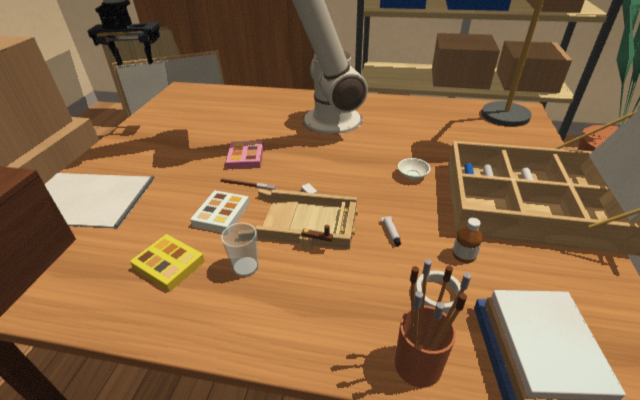

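View pics/side0.png

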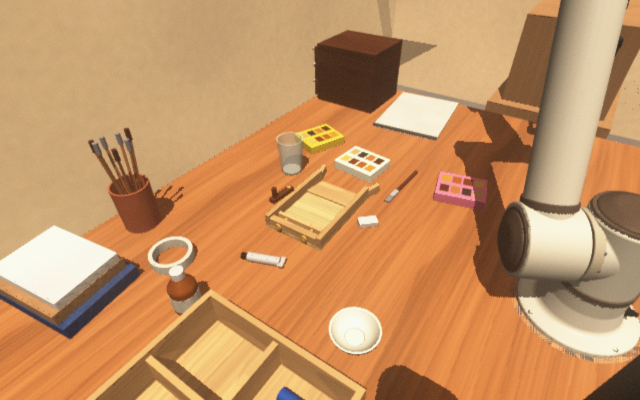

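White slab at scene (220,210) and side (362,162) is the palette. The look-alikes are pink at scene (244,154) and yellow at scene (167,262), so I chose the white one. The bay is at about scene (308,217), and its entry faces the palette.

```bash
cat > h.py <<'E'
from rig import ctrl
import numpy as np, cv2
from scipy.spatial.transform import Rotation as Ro
def cam(name,obs=None):
    k=ctrl.get_calibration(name)
    if name!="wrist": return k["K"],np.array(k["R"]),np.array(k["t"])
    T=np.eye(4); T[:3,:3]=Ro.from_quat(obs["eef_rot"]).as_matrix(); T[:3,3]=obs["tool_pos"]
    W=np.linalg.inv(T@np.array(k["hand_eye"])); return k["K"],W[:3,:3],W[:3,3]
def proj(C,X):
    K,R,t=C; p=(np.atleast_2d(X)@R.T+t)@np.array(K).T; return p[:,:2]/p[:,2:]
def onplane(C,uv,z):
    K,R,t=C; d=R.T@np.linalg.solve(K,[uv[0],uv[1],1.]); c=-R.T@t; return c+d*(z-c[2])/d[2]
def place(p,X):  # pose x,y,yaw
    c,s=np.cos(p[2]),np.sin(p[2]); X=np.atleast_2d(X)
    return X@np.array([[c,s,0],[-s,c,0],[0,0,1]])+[p[0],p[1],0]
def hullmask(C,X):
    m=np.zeros((400,640),np.uint8); h=cv2.convexHull(proj(C,X).astype(np.float32))
    cv2.fillConvexPoly(m,np.round(h*16).astype(np.int32),1,shift=4); return m>0
def box(x0,x1,y0,y1,z0,z1): return np.array([[x,y,z] for x in(x0,x1) for y in(y0,y1) for z in(z0,z1)])
PAL=box(-.06,.06,-.05,.05,0,.026)
E
python3 - <<'E'
from h import *
from scipy.optimize import minimize
C={c:cam(c) for c in("scene","side")}
M={}
for c,u in(("scene",(220,210)),("side",(362,162))):
    ctrl.grab_frame(c)
    M[c]=[d["region"] for d in ctrl.masks_of("palette",c) if d["rect"][0]<u[0]<d["rect"][2] and d["rect"][1]<u[1]<d["rect"][3]][0]
    print(c,onplane(C[c],u,.026))
def cost(p): return -sum((lambda a,b:(a&b).sum()/(a|b).sum())(hullmask(C[c],place(p,PAL)),M[c]) for c in C)
p0=onplane(C["scene"],(220,210),.026)[:2]
b=min((minimize(cost,[*p0,y],method="Nelder-Mead",options=dict(initial_simplex=np.array([[*p0,y],[p0[0]+.02,p0[1],y],[p0[0],p0[1]+.02,y],[*p0,y+.2]]))) for y in(-.3,-.15,0,.15,.3)),key=lambda r:r.fun)
print("palette",b.x,b.fun)
# dock corners by eye, scene: wall-top ends
for n,c,u,z in[("far -x,+y","scene",(356,198),.035),("near +x,+y","scene",(353,240),.035),("stop side","side",(320,240),.035)]:
    print(n,onplane(C[c],u,z))
K=cam("wrist",ctrl.get_obs()); print(np.round(ctrl.get_calibration("wrist")["hand_eye"],3),K[0])
for c in C:
    im=cv2.imread(f"pics/{c}0.png"); x,y=(250,170) if c=="scene" else (255,155)
    cr=im[y:y+100,x:x+133]; cv2.imwrite(f"pics/{c}_crop.png",cv2.resize(cr,None,fx=6,fy=6,interpolation=cv2.INTER_CUBIC))
E
```

```text
scene [ 0.57137971 -0.18054286  0.026     ]
side [ 0.55163875 -0.17751626  0.026     ]
palette [ 0.55828578 -0.18849475 -0.11749139] -1.7800725760499034
far -x,+y [0.47928509 0.14449989 0.035     ]
near +x,+y [0.62740421 0.15624669 0.035     ]
stop side [0.46947091 0.14554113 0.035     ]
[[-0.    -0.954 -0.3    0.083]
 [ 1.     0.    -0.001  0.002]
 [ 0.001 -0.3    0.954 -0.137]
 [ 0.     0.     0.     1.   ]] [[283.0044677    0.         321.54876702]
 [  0.         283.0044677  200.6287738 ]
 [  0.           0.           1.        ]]
```

>>> {"fn": "carry_out", "kwargs": {"increments": [[[1,-0.037,0.027,-0.015,0,0,-6],[1,-0.074,0.054,-0.03,0,0,-12],[1,-0.111,0.081,-0.045,0,0,-18],[1,-0.148,0.108,-0.06,0,0,-24],[1,-0.185,0.135,-0.075,0,0,-30],[1,-0.222,0.162,-0.09,0,0,-36],[1,-0.259,0.189,-0.1,0,0,-42],[1,-0.296,0.216,-0.114,0,0,-48]]]}}

```text
t: 1.6
tool_pos: [0.384, -0.3267, 0.3621]
eef_rot: [-0.513, 0.858, 0.0, 0.0]
contact_force: [1.1, -1.1, -0.7]
width: 0.0874
gripper_force: 0.0
```

```bash
python3 - <<'E'
from h import *
o=ctrl.get_obs(); R=Ro.from_quat(o["eef_rot"]).as_matrix(); print(o["tool_pos"],np.round(R,3).tolist(),o["joint_pos"])
print(R.T@(np.array([.56,-.12,.36])-o["tool_pos"]))
E
```

```text
[ 0.38400211 -0.32671333  0.3620694 ] [[-0.473, -0.881, 0.0], [-0.881, 0.473, 0.0], [-0.0, -0.0, -1.0]] [-3.82586160e-01  1.13060285e-01 -7.37186138e-02 -2.28905095e-04
 -1.38394735e+00 -1.10316099e-01]
[-0.2653883  -0.05722272  0.00213334]
```

>>> {"fn": "carry_out", "kwargs": {"increments": [[[1,-0.038,-0.008,0,0,0,-5],[1,-0.076,-0.016,0,0,0,-10],[1,-0.114,-0.024,0,0,0,-15],[1,-0.152,-0.033,0,0,0,-20],[1,-0.19,-0.041,0,0,0,-25],[1,-0.228,-0.049,0,0,0,-30],[1,-0.265,-0.057,0,0,0,-33],[1,-0.265,-0.057,0,0,0,-33]]]}}

```text
t: 2.4
tool_pos: [0.5621, -0.1198, 0.3604]
eef_rot: [0.736, -0.677, -0.0, 0.0]
contact_force: [-0.5, 0.2, -0.6]
width: 0.0871
gripper_force: 0.0
```

```bash
python3 - <<'E'
from h import *
o=ctrl.get_obs(); im=ctrl.grab_frame("wrist"); cv2.imwrite("pics/w1.png",im[:,:,::-1]); print(o["tool_pos"],o["qd"].round(3))
import pickle; pickle.dump({k:o[k] for k in("tool_pos","eef_rot")},open("w1.pkl","wb"))
for n in["palette","dock","keeper","keeper_knob","stop"]:
    for d in ctrl.masks_of(n,"wrist"): print(n,round(d["confidence"],2),np.round(d["rect"]),d["region"].sum())
E
```

```text
[ 0.56210153 -0.11976924  0.36036335] [-0.046 -0.032 -0.038  0.011 -0.024 -0.003]
palette 0.74 [286.  84. 373. 155.] 4728
palette 0.74 [452.  74. 538. 152.] 5290
palette 0.6 [175.  22. 262. 128.] 5681
dock 0.98 [274. 160. 378. 274.] 8162
keeper 0.72 [271. 250. 284. 277.] 203
keeper_knob 0.75 [273. 248. 285. 275.] 204
```

View pics/w1.png

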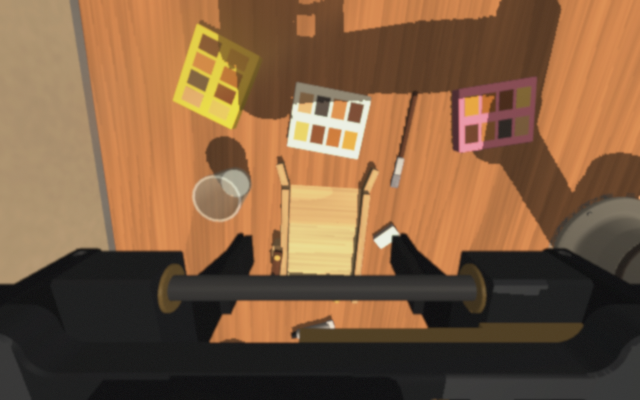

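Wrist view: palette at (328,121), bay below it with mouth at about (325,172), keeper at (277,262), jar close to the left at (220,195), brush and eraser to the right. Zooming in on this to measure the bay.

```bash
python3 - <<'E'
from h import *
import pickle
from scipy.optimize import minimize
o=pickle.load(open("w1.pkl","rb")); C=cam("wrist",o)
m=[d["region"] for d in ctrl.masks_of("palette","wrist") if 286<(d["rect"][0]+d["rect"][2])/2<373][0]
def cost(p): a=hullmask(C,place(p,PAL)); return -(a&m).sum()/(a|m).sum()
p0=[.558,-.188,-.117]
b=minimize(cost,p0,method="Nelder-Mead",options=dict(initial_simplex=np.array([p0,[.57,-.188,-.117],[.558,-.175,-.117],[.558,-.188,0]])))
print(b.x,b.fun)
dm=ctrl.masks_of("dock","wrist")[0]["region"]
im=cv2.imread("pics/w1.png").copy()
def draw(p,X,col): 
    q=proj(C,place(p,X)); cv2.polylines(im,[np.round(q*16).astype(np.int32)],True,col,1,cv2.LINE_AA,4)
x0,y0=250,70
z=cv2.resize(im[y0:y0+210,x0:x0+150],None,fx=3.8,fy=2.8*3.8/3.8,interpolation=cv2.INTER_CUBIC)
z=cv2.resize(im[y0:y0+210,x0:x0+160],(456,598),interpolation=cv2.INTER_CUBIC)  # 2.85x
cv2.imwrite("pics/w1z.png",z)
E
```

```text
[ 0.55748947 -0.18534436 -0.09753484] -0.9516908212560387
```

View pics/w1z.png

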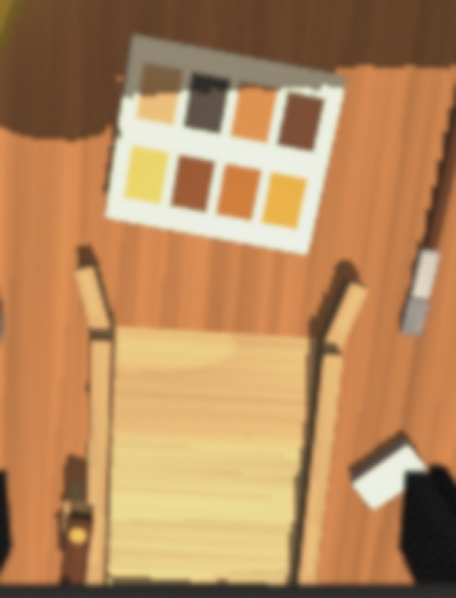

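```bash
python3 - <<'E'
from h import *
import pickle
C=cam("wrist",pickle.load(open("w1.pkl","rb")))
P=lambda u,v,z: onplane(C,(250+u/2.85,70+v/2.85),z)
for n,u,v,z in[("footL",113,327,0),("footR",314,338,0),("LoutA",91,337,.035),("LoutB",86,580,.035),("RoutA",341,350,.035),("RoutB",320,583,.035),("LinA",110,337,.035),("LinB",105,580,.035),("RinA",325,350,.035),("RinB",300,583,.035),("knobtop",78,535,.074)]:
    print(n,P(u,v,z).round(4))
E
```

```text
footL [ 0.6152 -0.0696  0.    ]
footR [ 0.4871 -0.073   0.    ]
LoutA [ 0.6246 -0.0716  0.035 ]
LoutB [0.621 0.093 0.035]
RoutA [ 0.4759 -0.076   0.035 ]
RoutB [0.4683 0.0825 0.035 ]
LinA [ 0.6134 -0.0725  0.035 ]
LinB [0.6087 0.0919 0.035 ]
RinA [ 0.4854 -0.0752  0.035 ]
RinB [0.4813 0.0836 0.035 ]
knobtop [0.6225 0.0385 0.074 ]
```

```bash
python3 - <<'E'
from h import *
import pickle
C=cam("wrist",pickle.load(open("w1.pkl","rb")))
print("pivot?",onplane(C,(250+78/2.85,70+535/2.85),.049))
S={c:cam(c) for c in("scene","side")}; S["wrist"]=C
a=np.linspace(0,6.28,24); cyl=np.r_[[[.036*np.cos(t),.036*np.sin(t),z] for t in a for z in(0,.1)]]
from scipy.optimize import minimize
for n in("jar",):
  M={}
  for c in S:
    ds=ctrl.masks_of(n,c)
    for d in ds: print(c,n,round(d["confidence"],2),np.round(d["rect"]))
    if ds: M[c]=ds[0]["region"]
  cost=lambda p:-sum((lambda x,y:(x&y).sum()/(x|y).sum())(hullmask(S[c],cyl+[p[0],p[1],0]),M[c]) for c in M)
  p0=onplane(S["scene"],(244,266),0)[:2]
  b=minimize(cost,p0,method="Nelder-Mead",options=dict(initial_simplex=np.array([p0,p0+[.02,0],p0+[0,.02]])))
  print(p0,b.x,b.fun,len(M))
for w,X in(("d",(.5485,-.0025)),): print("dock0 in scene",proj(S["scene"],[*X,.012]),proj(S["side"],[*X,.012]))
E
```

```text
pivot? [0.62566976 0.05256618 0.049     ]
scene jar 0.94 [223. 218. 258. 276.]
side jar 0.93 [273. 131. 304. 175.]
wrist jar 0.72 [193. 167. 254. 224.]
wrist jar 0.69 [294. 319. 334. 343.]
wrist jar 0.5 [269. 161. 380. 305.]
[ 0.71289813 -0.07063886] [ 0.71153206 -0.06631804] -2.501221953420995 3
dock0 in scene [[292.60623218 216.35943063]] [[327.62241878 199.21547413]]
```

>>> {"fn": "carry_out", "kwargs": {"increments": [[[0.6,0.04,0.005,0.02,0,0,1],[0.6,0.08,0.01,0.045,0,0,3.1],[0.6,0.118,0.014,0.075,0,0,3.1],[0.6,0.149,0.017,0.11,0,0,3.1],[0.6,0.149,0.017,0.155,0,0,3.1],[0.6,0.149,0.017,0.2,0,0,3.1],[0.6,0.149,0.017,0.24,0,0,3.1],[0.6,0.149,0.017,0.265,0,0,3.1]]]}}

```text
t: 3.75
tool_pos: [0.5527, -0.2726, 0.0931]
eef_rot: [0.715, -0.699, -0.002, 0.001]
contact_force: [0.4, -1.0, -0.5]
width: 0.0697
gripper_force: 0.0
```

```bash
cat >> h.py <<'E'
D=[.5485,-.0015,.03]
def st():
    o=ctrl.get_obs(); R=Ro.from_quat(o["eef_rot"]).as_matrix()
    c,s=np.cos(D[2]),np.sin(D[2]); d=o["tool_pos"]-[D[0],D[1],0]
    print("t",o["t"],"tcp",o["tool_pos"].round(4),"dock xy",[round(c*d[0]+s*d[1],4),round(-s*d[0]+c*d[1],4)],"toolx",R[:,0].round(4),"z",R[:,2].round(3),"F",o["contact_force"].round(2),"w",round(float(o["width"]),4))
    return o
E
python3 - <<'E'
from h import *
st(); im=ctrl.grab_frame("wrist"); cv2.imwrite("pics/w2.png",im[:,:,::-1])
E
```

```text
t 3.75 tcp [ 0.5527 -0.2726  0.0931] dock xy [np.float64(-0.0039), np.float64(-0.2711)] toolx [ 0.0233 -0.9997 -0.0016] z [-0.005  0.002 -1.   ] F [ 0.39 -0.99 -0.55] w 0.0697
```

View pics/w2.png

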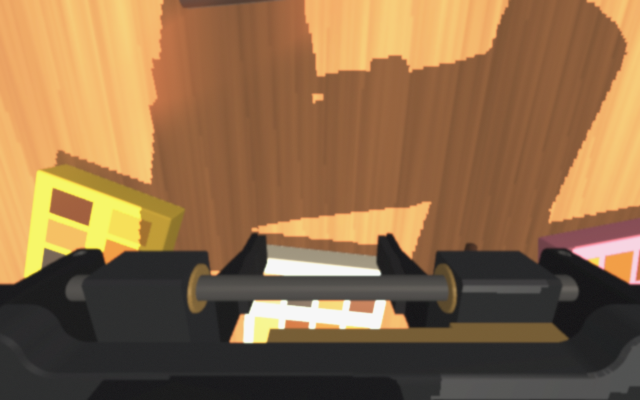

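>>> {"fn": "carry_out", "kwargs": {"increments": [[[0.6,0,-0.002,0.02,0,0,0],[0.6,0,-0.004,0.04,0,0,0],[0.6,0,-0.004,0.051,0,0,0],[0.6,0,-0.004,0.051,0,0,0],[0.6,-0.005,-0.004,0.051,0,0,0],[0.6,-0.01,-0.004,0.051,0,0,0],[0.6,-0.015,-0.004,0.051,0,0,0],[0.6,-0.02,-0.004,0.051,0,0,0]]]}}

```text
t: 4.6
tool_pos: [0.5588, -0.2523, 0.0466]
eef_rot: [0.716, -0.698, 0.001, -0.001]
contact_force: [0.9, -1.7, 0.4]
width: 0.0694
gripper_force: 1.1
```

```bash
python3 - <<'E'
from h import *
st()
E
```

```text
t 4.6 tcp [ 0.5588 -0.2523  0.0466] dock xy [np.float64(0.0028), np.float64(-0.251)] toolx [ 2.490e-02 -9.997e-01  8.000e-04] z [ 0.002 -0.001 -1.   ] F [ 0.9  -1.73  0.36] w 0.0694
```

>>> {"fn": "carry_out", "kwargs": {"increments": [[[0.6,-0.005,0.001,0.003,0,0,-0.3],[0.6,-0.012,0.002,0.003,0,0,-0.3],[0.6,-0.02,0.002,0.003,0,0,-0.3],[0.6,-0.03,0.002,0.003,0,0,-0.3],[0.6,-0.04,0.002,0.003,0,0,-0.3],[0.6,-0.05,0.002,0.003,0,0,-0.3],[0.6,-0.06,0.002,0.003,0,0,-0.3],[0.6,-0.07,0.002,0.003,0,0,-0.3]]]}}

```text
t: 5.4
tool_pos: [0.5542, -0.1826, 0.0432]
eef_rot: [0.718, -0.696, 0.0, 0.001]
contact_force: [0.2, -5.8, 4.7]
width: 0.0695
gripper_force: 3.1
```

```bash
python3 - <<'E'
from h import *
st(); im=ctrl.grab_frame("scene")[150:270,180:380]
s=ctrl.grab_frame("side")[110:260,230:430]
cv2.imwrite("pics/s3.png",np.vstack([cv2.resize(im,(500,300),interpolation=2),cv2.resize(s,(400,300),interpolation=2)[:, :] if 0 else cv2.resize(s,(500,300),interpolation=2)])[:,:,::-1])
E
```

```text
t 5.4 tcp [ 0.5542 -0.1826  0.0432] dock xy [np.float64(0.0003), np.float64(-0.1812)] toolx [ 0.031  -0.9995  0.0011] z [-0.001 -0.001 -1.   ] F [ 0.17 -5.84  4.71] w 0.0695
```

View pics/s3.png

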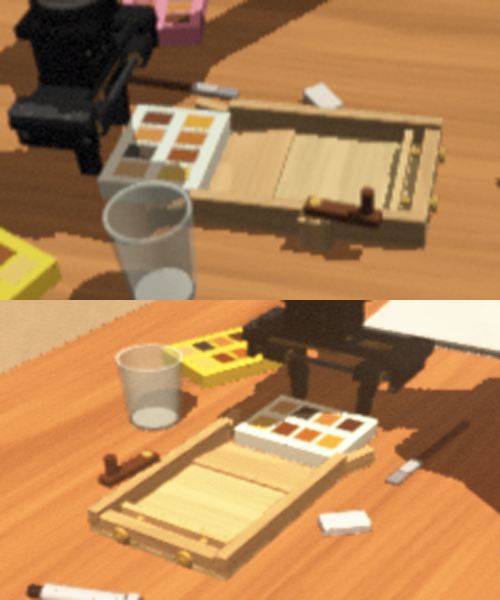

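>>> {"fn": "carry_out", "kwargs": {"increments": [[[0.6,-0.01,0,0,0,0,0],[0.6,-0.02,0,0,0,0,0],[0.6,-0.03,0,0,0,0,0],[0.6,-0.04,0,0,0,0,0],[0.6,-0.05,0,0,0,0,0],[0.6,-0.06,0,0,0,0,0],[0.6,-0.07,0,0,0,0,0],[0.6,-0.08,0,0,0,0,0]]]}}

```text
t: 6.3
tool_pos: [0.5517, -0.1016, 0.0422]
eef_rot: [0.718, -0.696, -0.0, 0.0]
contact_force: [0.1, -2.6, -1.5]
width: 0.0695
gripper_force: 1.5
```

```bash
python3 - <<'E'
from h import *
st()
S=cam("scene");s=cam("side")
for n,C,u,z in[("bar lip-side top far","scene",(180+400/2.5,150+135/2.5),.028),("bar near","scene",(180+388/2.5,150+205/2.5),.028),("side bar L","side",(230+130/2.5,110+(507-300)/2),.028),("side bar R","side",(230+232/2.5,110+(543-300)/2),.028),("knob","scene",(180+368/2.5,150+190/2.5),.074)]:
    p=onplane(cam(C),u,z); d=p-[D[0],D[1],0]; print(n,p.round(4),"dock",[round(d[0]+.03*d[1],4),round(-.03*d[0]+d[1],4)])
E
```

```text
t 6.3 tcp [ 0.5517 -0.1016  0.0422] dock xy [np.float64(0.0002), np.float64(-0.1002)] toolx [ 2.990e-02 -9.996e-01 -2.000e-04] z [-0.001  0.    -1.   ] F [ 0.14 -2.63 -1.51] w 0.0695
bar lip-side top far [0.5009 0.1076 0.028 ] dock [np.float64(-0.0444), np.float64(0.1106)]
bar near [0.6018 0.1124 0.028 ] dock [np.float64(0.0568), np.float64(0.1123)]
side bar L [0.595 0.117 0.028] dock [np.float64(0.0501), np.float64(0.1171)]
side bar R [0.4834 0.1146 0.028 ] dock [np.float64(-0.0616), np.float64(0.118)]
knob [0.6341 0.1003 0.074 ] dock [np.float64(0.0887), np.float64(0.0992)]
```

>>> {"fn": "carry_out", "kwargs": {"increments": [[[0.6,-0.01,0,0,0,0,0],[0.6,-0.02,0,0,0,0,0],[0.6,-0.03,0,0,0,0,0],[0.6,-0.04,0,0,0,0,0],[0.6,-0.05,0,0,0,0,0],[0.6,-0.058,0,0,0,0,0],[0.6,-0.064,0,0,0,0,0],[0.6,-0.068,0,0,0,0,0]]]}}

```text
t: 7.1
tool_pos: [0.5513, -0.0351, 0.0446]
eef_rot: [0.717, -0.697, 0.001, -0.001]
contact_force: [1.6, -5.6, 5.4]
width: 0.0695
gripper_force: 2.9
```

```bash
python3 - <<'E'
from h import *
st()
E
```

```text
t 7.1 tcp [ 0.5513 -0.0351  0.0446] dock xy [np.float64(0.0018), np.float64(-0.0336)] toolx [ 2.930e-02 -9.996e-01  3.000e-04] z [ 0.004 -0.    -1.   ] F [ 1.57 -5.63  5.38] w 0.0695
```

>>> {"fn": "carry_out", "kwargs": {"increments": [[[0.6,-0.002,0,0,0,0,0],[0.6,-0.004,0,0,0,0,0],[0.6,-0.006,0,0,0,0,0],[0.6,-0.008,0,0,0,0,0],[0.6,-0.01,0,0,0,0,0],[0.6,-0.012,0,0,0,0,0],[0.6,-0.014,0,0,0,0,0],[0.6,-0.016,0,0,0,0,0]]]}}

```text
t: 7.9
tool_pos: [0.5499, -0.0185, 0.043]
eef_rot: [0.718, -0.696, 0.0, -0.0]
contact_force: [0.9, -4.7, 4.2]
width: 0.0696
gripper_force: 2.6
```

```bash
python3 - <<'E'
from h import *
st()
E
```

```text
t 7.9 tcp [ 0.5499 -0.0185  0.043 ] dock xy [np.float64(0.0009), np.float64(-0.0171)] toolx [ 3.010e-02 -9.995e-01  2.000e-04] z [ 0.001 -0.    -1.   ] F [ 0.91 -4.74  4.22] w 0.0696
```

>>> {"fn": "carry_out", "kwargs": {"increments": [[[0.6,-0.001,0,0,0,0,0],[0.6,-0.002,0,0,0,0,0],[0.6,-0.003,0,0,0,0,0],[0.6,-0.004,0,0,0,0,0],[0.6,-0.005,0,0,0,0,0],[0.6,-0.006,0,0,0,0,0],[0.6,-0.007,0,0,0,0,0],[0.6,-0.007,0,0,0,0,0]]]}}

```text
t: 8.7
tool_pos: [0.5492, -0.0116, 0.0424]
eef_rot: [0.718, -0.696, -0.0, 0.0]
contact_force: [0.9, -3.4, 0.7]
width: 0.0696
gripper_force: 1.7
```

```bash
python3 - <<'E'
from h import *
st()
E
```

```text
t 8.7 tcp [ 0.5492 -0.0116  0.0424] dock xy [np.float64(0.0004), np.float64(-0.0101)] toolx [ 2.980e-02 -9.996e-01 -1.000e-04] z [-0.  0. -1.] F [ 0.91 -3.44  0.69] w 0.0696
```

>>> {"fn": "carry_out", "kwargs": {"increments": [[[0.6,-0.0005,0,0,0,0,0],[0.6,-0.001,0,0,0,0,0],[0.6,-0.0015,0,0,0,0,0],[0.6,-0.002,0,0,0,0,0],[0.6,-0.0025,0,0,0,0,0],[0.6,-0.003,0,0,0,0,0],[0.6,-0.0035,0,0,0,0,0],[0.6,-0.004,0,0,0,0,0]]]}}

```text
t: 9.5
tool_pos: [0.5491, -0.0076, 0.0424]
eef_rot: [0.718, -0.696, -0.0, 0.0]
contact_force: [1.3, -2.8, -0.4]
width: 0.0697
gripper_force: 1.5
```

>>> {"fn": "carry_out", "kwargs": {"increments": [[[0.6,0,0,0,0,0,0],[0.6,-0.0005,0,0,0,0,0],[0.6,-0.0005,0,0,0,0,0],[0.6,-0.001,0,0,0,0,0],[0.6,-0.001,0,0,0,0,0],[0.6,-0.0015,0,0,0,0,0],[0.6,-0.0015,0,0,0,0,0],[0.6,-0.0015,0,0,0,0,0]]]}}

```text
t: 10.3
tool_pos: [0.5491, -0.0061, 0.0425]
eef_rot: [0.718, -0.696, -0.0, 0.0]
contact_force: [-0.5, -1.9, -0.9]
width: 0.0697
gripper_force: 0.8
```

>>> {"fn": "carry_out", "kwargs": {"increments": [[[0.6,-0.0005,0,0,0,0,0],[0.6,-0.001,0,0,0,0,0],[0.6,-0.0015,0,0,0,0,0],[0.6,-0.002,0,0,0,0,0],[0.6,-0.0025,0,0,0,0,0],[0.6,-0.003,0,0,0,0,0],[0.6,-0.003,0,0,0,0,0],[0.6,-0.003,0,0,0,0,0]]]}}

```text
t: 11.1
tool_pos: [0.549, -0.0031, 0.0426]
eef_rot: [0.718, -0.696, -0.0, 0.0]
contact_force: [-0.7, -1.5, -1.4]
width: 0.0694
gripper_force: 0.6
```

```bash
python3 - <<'E'
from h import *
st(); im=ctrl.grab_frame("scene")[170:260,240:390]
s=ctrl.grab_frame("side")[150:260,250:400]
cv2.imwrite("pics/s4.png",np.vstack([cv2.resize(im,(500,300),interpolation=2),cv2.resize(s,(409,300),interpolation=2) if 0 else cv2.resize(s,(500,300),interpolation=2)])[:,:,::-1])
E
```

```text
t 11.1 tcp [ 0.549  -0.0031  0.0426] dock xy [np.float64(0.0005), np.float64(-0.0016)] toolx [ 2.990e-02 -9.996e-01 -1.000e-04] z [-0.  0. -1.] F [-0.66 -1.5  -1.41] w 0.0694
```

View pics/s4.png

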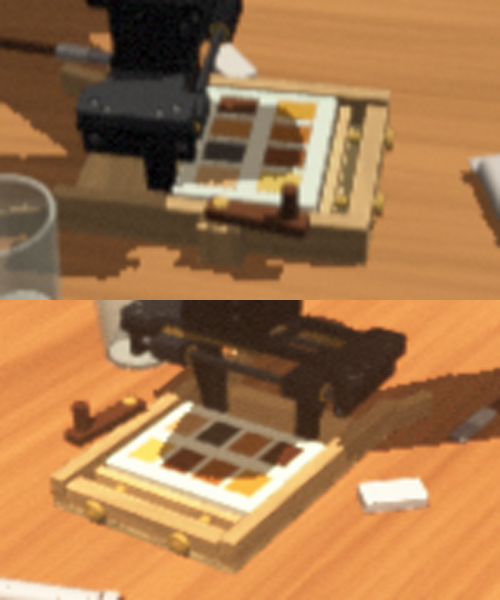

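The palette is nearly flat, with its front edge at crop (332,150) and the bar at (345,150), a gap of a few mm. I'll keep creeping forward.

>>> {"fn": "carry_out", "kwargs": {"increments": [[[0.6,-0.0005,0,0,0,0,0],[0.6,-0.001,0,0,0,0,0],[0.6,-0.0015,0,0,0,0,0],[0.6,-0.002,0,0,0,0,0],[0.6,-0.002,0,0,0,0,0],[0.6,-0.002,0,0,0,0,0],[0.6,-0.002,0,0,0,0,0],[0.6,-0.002,0,0,0,0,0]]]}}

```text
t: 12.0
tool_pos: [0.549, -0.0012, 0.0426]
eef_rot: [0.718, -0.696, -0.0, 0.0]
contact_force: [0.0, -1.5, -0.1]
width: 0.0692
gripper_force: 1.0
```

>>> {"fn": "carry_out", "kwargs": {"increments": [[[0.6,-0.0003,0,0,0,0,0],[0.6,-0.0006,0,0,0,0,0],[0.6,-0.0009,0,0,0,0,0],[0.6,-0.0012,0,0,0,0,0],[0.6,-0.0015,0,0,0,0,0],[0.6,-0.0015,0,0,0,0,0],[0.6,-0.0015,0,0,0,0,0],[0.6,-0.0015,0,0,0,0,0]]]}}

```text
t: 12.8
tool_pos: [0.5488, -0.0003, 0.0426]
eef_rot: [0.717, -0.697, 0.0, 0.0]
contact_force: [-0.9, -5.8, -0.0]
width: 0.0694
gripper_force: 2.7
```

>>> {"fn": "carry_out", "kwargs": {"increments": [[[0.6,-0.0002,0,0,0,0,0],[0.6,-0.0003,0,0,0,0,0],[0.6,-0.0004,0,0,0,0,0],[0.6,-0.0004,0,0,0,0,0],[0.6,-0.0004,0,0,0,0,0],[0.6,-0.0004,0,0,0,0,0],[0.6,-0.0004,0,0,0,0,0],[0.6,-0.0004,0,0,0,0,0]]]}}

```text
t: 13.6
tool_pos: [0.5488, -0.0002, 0.0426]
eef_rot: [0.717, -0.697, 0.0, 0.0]
contact_force: [-0.8, -6.6, 0.4]
width: 0.0696
gripper_force: 3.4
```

```bash
python3 - <<'E'
from h import *
o=st(); print(o["ft_torque"])
E
```

```text
t 13.6 tcp [ 5.488e-01 -2.000e-04  4.260e-02] dock xy [np.float64(0.0003), np.float64(0.0013)] toolx [ 2.870e-02 -9.996e-01  8.000e-04] z [-0.001 -0.001 -1.   ] F [-0.8  -6.55  0.41] w 0.0696
[-2.00700414 -0.10034796 -0.221689  ]
```

>>> {"fn": "carry_out", "kwargs": {"increments": [[[0.6,-0.0003,0,0,0,0,0],[0.6,-0.0006,0,0,0,0,0],[0.6,-0.0009,0,0,0,0,0],[0.6,-0.0009,0,0,0,0,0],[0.6,-0.0009,0,0,0,0,0],[0.6,-0.0009,0,0,0,0,0],[0.6,-0.0009,0,0,0,0,0],[0.6,-0.0009,0,0,0,0,0]]]}}

```text
t: 14.4
tool_pos: [0.5485, 0.0, 0.0426]
eef_rot: [0.717, -0.697, 0.0, 0.001]
contact_force: [0.1, -9.5, 0.9]
width: 0.0698
gripper_force: 4.9
```

>>> {"fn": "carry_out", "kwargs": {"increments": [[[0.6,0.002,0,0,0,0,0],[0.6,0.006,0,0,0,0,0],[0.6,0.015,0,0,0,0,0],[0.6,0.03,0,-0.01,0,0,0],[0.6,0.04,0,-0.04,0,0,0],[0.6,0.04,0,-0.08,0,0,0],[0.2,0.03,-0.03,-0.11,0,0,0],[0.2,0.02,-0.06,-0.13,0,0,0]]]}}

```text
t: 15.2
tool_pos: [0.6109, -0.0176, 0.1771]
eef_rot: [0.717, -0.697, 0.002, -0.002]
contact_force: [1.6, -0.2, -0.1]
width: 0.0606
gripper_force: 0.0
```

```bash
python3 - <<'E'
from h import *
from scipy.optimize import minimize
st()
C=cam("scene"); im=ctrl.grab_frame("scene")
for n in("keeper_knob","keeper"):
  for d in ctrl.masks_of(n,"scene"): print(n,round(d["confidence"],2),np.round(d["rect"]),d["region"].sum())
s=ctrl.grab_frame("side"); 
for d in ctrl.masks_of("keeper","side"): print("side",round(d["confidence"],2),np.round(d["rect"]),d["region"].sum())
cv2.imwrite("pics/s5.png",np.hstack([cv2.resize(im[190:260,260:360],(400,280),interpolation=2),cv2.resize(s[160:230,250:350],(400,280),interpolation=2)])[:,:,::-1])
# predicted knob top px for angles
for j in(.1,.3,.5,.7):
  th=j+np.pi/2-.5; k=np.array([.079+.048*np.cos(th),.052+.048*np.sin(th),.074]); w=place(D,k)
  print(j,w.round(4),proj(C,w).round(1),proj(cam("side"),w).round(1))
E
```

```text
t 15.2 tcp [ 0.6109 -0.0176  0.1771] dock xy [np.float64(0.0619), np.float64(-0.018)] toolx [ 2.910e-02 -9.996e-01 -7.000e-04] z [ 0.006  0.001 -1.   ] F [ 1.62 -0.21 -0.12] w 0.0606
keeper_knob 0.61 [304. 224. 332. 238.] 268
keeper 0.78 [299. 224. 331. 242.] 271
side 0.73 [266. 183. 291. 204.] 166
0.1 [[0.6433 0.0976 0.074 ]] [[325.2 228.7]] [[269.6 186.3]]
0.3 [[0.634  0.1002 0.074 ]] [[327.2 226. ]] [[272.  188.1]]
0.5 [[0.6245 0.1008 0.074 ]] [[328.3 223. ]] [[275.  189.7]]
0.7 [[0.615  0.0996 0.074 ]] [[328.5 220.1]] [[278.6 190.8]]
```

View pics/s5.png

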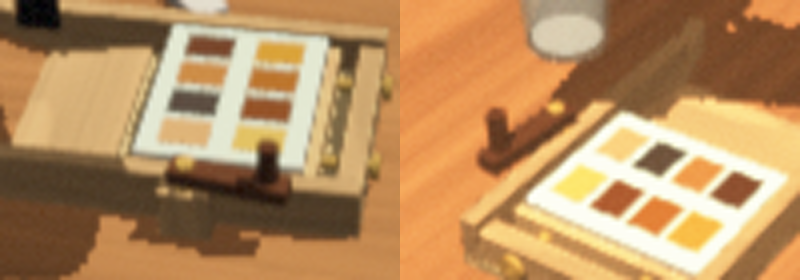

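>>> {"fn": "carry_out", "kwargs": {"increments": [[[0.2,-0.04,-0.009,0,0,0,0],[0.2,-0.08,-0.018,0,0,0,0],[0.2,-0.117,-0.026,0,0,0,0],[0.2,-0.117,-0.026,0.02,0,0,0],[0.2,-0.117,-0.026,0.05,0,0,0],[0.2,-0.117,-0.026,0.07,0,0,0],[0.2,-0.117,-0.026,0.085,0,0,0],[0.2,-0.117,-0.026,0.093,0,0,0]]]}}

```text
t: 16.25
tool_pos: [0.6298, 0.0998, 0.0769]
eef_rot: [0.717, -0.697, -0.001, 0.002]
contact_force: [-0.1, 0.3, -1.1]
width: 0.0526
gripper_force: 0.0
```

```bash
python3 - <<'E'
from h import *
st()
E
```

```text
t 16.25 tcp [0.6298 0.0998 0.0769] dock xy [np.float64(0.0843), np.float64(0.0989)] toolx [ 0.0292 -0.9996  0.0017] z [-0.005 -0.002 -1.   ] F [-0.1   0.31 -1.13] w 0.0526
```

>>> {"fn": "carry_out", "kwargs": {"increments": [[[-0.2,0,0,-0.003,0,0,0],[-0.6,0,0,-0.003,0,0,0],[-1,0,0,-0.003,0,0,0],[-1,0,0,-0.003,0,0,0],[-1,0,0,-0.003,0,0,0],[-1,0,0,-0.003,0,0,0],[-1,0,0,-0.003,0,0,0],[-1,0,0,-0.003,0,0,0]]], "force": 8}}

```text
t: 17.05
tool_pos: [0.632, 0.1012, 0.0829]
eef_rot: [0.718, -0.696, 0.0, -0.0]
contact_force: [-0.9, 0.0, 2.1]
width: 0.0116
gripper_force: 8.0
```

```bash
python3 - <<'E'
from h import *
o=st(); print(o["gripper_force"])
R=Ro.from_quat(o["eef_rot"]).as_matrix()
p=o["tool_pos"]; P=place(D,[.079,.052,0])[0]; r=p-P; r[2]=0; print("radius",np.linalg.norm(r),"j",np.arctan2(r[1],r[0])-D[2]-np.pi/2+.5)
a0=np.arctan2(r[1],r[0]); a1=D[2]+np.pi+.02; L=np.linalg.norm(r)
for k in range(1,17):
    a=a0+(a1-a0)*k/16; q=P+L*np.array([np.cos(a),np.sin(a),0]); q[2]=p[2]; print(k,(R.T@(q-p)).round(3))
E
```

```text
t 17.05 tcp [0.632  0.1012 0.0829] dock xy [np.float64(0.0866), np.float64(0.1001)] toolx [ 0.03   -0.9996 -0.    ] z [ 0.  0. -1.] F [-0.94  0.03  2.12] w 0.0116
8.00017163157463
radius 0.048700180338177336 j 0.344097737074587
1 [-0.001  0.005 -0.   ]
2 [-0.     0.011 -0.   ]
3 [ 0.     0.016 -0.   ]
4 [ 0.001  0.021 -0.   ]
5 [ 0.003  0.026 -0.   ]
6 [ 0.005  0.031 -0.   ]
7 [ 0.008  0.035 -0.   ]
8 [ 0.011  0.04  -0.   ]
9 [ 0.015  0.043 -0.   ]
10 [ 0.019  0.047 -0.   ]
11 [ 0.024  0.05  -0.   ]
12 [ 0.028  0.052 -0.   ]
13 [ 0.033  0.054 -0.   ]
14 [ 0.039  0.055 -0.   ]
15 [ 0.044  0.056 -0.   ]
16 [ 0.049  0.056 -0.   ]
```

The knob is held (11.6 mm wide) and its radius is 48.7 mm from the pivot, as it should be. Swinging it along the arc.

>>> {"fn": "carry_out", "kwargs": {"increments": [[[-1,-0.001,0.005,0,0,0,0],[-1,0,0.011,0,0,0,0],[-1,0,0.016,0,0,0,0],[-1,0.001,0.021,0,0,0,0],[-1,0.003,0.026,0,0,0,0],[-1,0.005,0.031,0,0,0,0],[-1,0.008,0.035,0,0,0,0],[-1,0.011,0.04,0,0,0,0]]]}}

```text
t: 17.85
tool_pos: [0.5925, 0.0886, 0.083]
eef_rot: [0.718, -0.696, 0.0, -0.0]
contact_force: [4.6, 0.2, 1.5]
width: 0.0116
gripper_force: 8.0
```

>>> {"fn": "carry_out", "kwargs": {"increments": [[[-1,0.004,0.003,0,0,0,0],[-1,0.008,0.007,0,0,0,0],[-1,0.013,0.01,0,0,0,0],[-1,0.017,0.012,0,0,0,0],[-1,0.022,0.014,0,0,0,0],[-1,0.028,0.015,0,0,0,0],[-1,0.033,0.016,0,0,0,0],[-1,0.038,0.016,0,0,0,0]]]}}

```text
t: 18.65
tool_pos: [0.5789, 0.0525, 0.0828]
eef_rot: [0.717, -0.697, 0.0, -0.003]
contact_force: [3.6, 13.1, 1.2]
width: 0.0116
gripper_force: 8.0
```

```bash
python3 - <<'E'
from h import *
o=st()
P=place(D,[.079,.052,0])[0]; r=o["tool_pos"]-P; r[2]=0; print("radius",np.linalg.norm(r),"j",(np.arctan2(r[1],r[0])-D[2])%(2*np.pi)-np.pi/2+.5)
E
```

```text
t 18.65 tcp [0.5789 0.0525 0.0828] dock xy [np.float64(0.032), np.float64(0.0531)] toolx [ 0.0292 -0.9996 -0.0043] z [ 0.005  0.004 -1.   ] F [ 3.62 13.09  1.21] w 0.0116
radius 0.046972100986014724 j 2.047672501803055
```

>>> {"fn": "carry_out", "kwargs": {"increments": [[[-1,-0.002,0,0,0,0,0],[-1,-0.002,0,0,0,0,0],[-0.6,-0.002,0,0,0,0,0],[-0.3,-0.002,0,0,0,0,0],[-0.3,-0.002,0,0,0,0,0],[-0.3,-0.002,0,0,0,0,0],[-0.3,-0.002,0,-0.02,0,0,0],[-0.3,-0.002,0,-0.05,0,0,0]]]}}

```text
t: 19.45
tool_pos: [0.5746, 0.0515, 0.1302]
eef_rot: [0.717, -0.697, -0.002, 0.004]
contact_force: [0.7, 0.3, 0.6]
width: 0.0305
gripper_force: 0.0
```

>>> {"fn": "carry_out", "kwargs": {"increments": [[[-0.3,0,0,-0.04,0,0,0],[-0.3,0.03,0,-0.07,0,0,0],[-0.3,0.06,0,-0.1,0,0,0],[-0.3,0.1,0,-0.1,0,0,0],[-0.3,0.14,0,-0.1,0,0,0],[-0.3,0.16,0,-0.1,0,0,0],[-0.3,0.16,0,-0.1,0,0,0],[-0.3,0.16,0,-0.1,0,0,0]]]}}

```text
t: 20.25
tool_pos: [0.5812, -0.1078, 0.2317]
eef_rot: [0.717, -0.697, -0.001, 0.001]
contact_force: [0.3, 0.4, -0.1]
width: 0.0301
gripper_force: 0.0
```

```bash
python3 - <<'E'
from h import *
st()
im=ctrl.grab_frame("scene"); s=ctrl.grab_frame("side")
cv2.imwrite("pics/s6.png",np.hstack([cv2.resize(im[190:260,260:360],(400,280),interpolation=2),cv2.resize(s[160:260,250:390],(400,286),interpolation=2)[:280]])[:,:,::-1])
E
```

```text
t 20.25 tcp [ 0.5812 -0.1078  0.2317] dock xy [np.float64(0.0295), np.float64(-0.1072)] toolx [ 2.850e-02 -9.996e-01 -4.000e-04] z [-0.003  0.    -1.   ] F [ 0.3   0.37 -0.14] w 0.0301
```

View pics/s6.png

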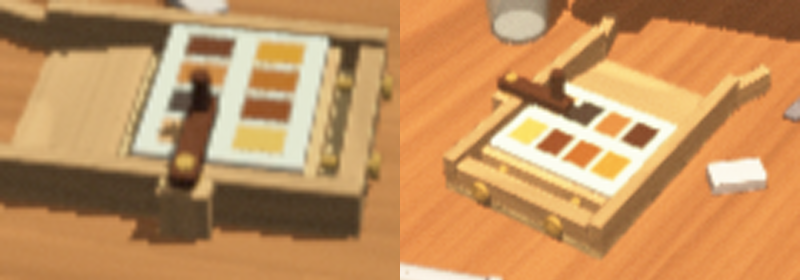

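The keeper lies square across the palette (crop (190,130)), and the palette is flat against the bar. The arm is clear.

```bash
python3 -c "
from rig import ctrl
print(ctrl.hand_in())"
```

```text
the job is handed in; nothing more can be done
None
```

I pushed the palette up the ramp until it lay flat against the stop bar (about 9.5 N at the wrist), swung the keeper across it to its end stop, cleared the arm and handed in at about 20 s; the hand-in gave no verdict.

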